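Find the tight spot of a sample changer and clamp it there

ROBOT

A 6-joint arm with a two-finger parallel gripper is mounted at the origin on a cart in front of the work surface, level with it; the furniture and walls round the work are solid. World frame = base frame: x ahead of the robot, y to its left, z up, the work surface at z = 0. Lengths are in m, angles in degrees, forces in N, time in s.
With the tool pointing down it reaches from about 0.3 to 0.75 m from the base axis. Payload 8.5 kg.
Tool frame: the origin (TCP) lies on the centre line of the jaws, within the pads' length; the fingertips stand 19 mm ahead of it and the grasp point (between the pads) is the TCP (env.tcp_to_tips is the z of the fingertips in the tool frame, in m); z points along the fingers, y is the line along which they close (so a half turn about z gives the same grasp; the last joint's range is limited). The gripper opens to 85 mm and grips with 20 to 120 N. Pads are 22 mm wide; open, the fingers measure 114 mm over their backs; the gripper's body (76 mm by 85 mm) begins 54 mm behind the grasp point. The pads swing forward as they close: fully open they stand 13 mm farther back than shut.
Start: joints at [50.804, 21.807, 74.336, -0, 83.858, -12.336], TCP at [0.248, 0.491, 0.25] pointing down, gripper open.
Joint ranges: [-178.18, 178.18], [-50.72, 133.34], [12.68, 142.11], [-81.47, 261.47], [9.98, 163.14], [-165.26, 165.26]. Speed limits (degrees/s): [136.94, 136.94, 180, 180, 180, 180].

INTERFACE

Orientations are given as a 3x3 rotation matrix whose columns are the frame's x, y, z axes.
In Python, from rig import env gives the robot as it stands.
- The arm moves only by the tool servo_tool, never from a script. Its argument "steps" is a list of rows, each an object of numbers: "tx", "ty", "tz": the shift along the world's x, y, z in cm; "yaw": the turn about the world's z in degrees; "claw": the finger opening in cm, from 0 to 8.54. In form: [{"tx": .., "ty": .., "tz": .., "yaw": .., "claw": ..}, ...]. A call has 1 to 20 rows; each row shifts and turns the commanded pose from where the row before left it; what a row does not reach is not made up. A row lasts 1/10 s, in which the tool goes at most 50 mm and 8.59 degrees, less where a joint would pass 70% of its speed; a pose out of reach is approached as far as the arm can. A call with a gripper value outside its range is refused whole. The fingers move at their own pace and stop on an object; "newtons" is the grip in N (left out, the last holds). Time passes only in rows, so rows that do not move let the fingers close. It gives the time, the measured TCP pose, the force, the opening and the grip force at its end, in the units of the state.
- env.observe(): the state, without advancing time (a new reading comes with each control period).
- env.get_image(name): name is "scene" or "top" or "wrist"; returns (picture, depth): 384x512x3 uint8, red, green, blue; 384x512 float32, m along the optical axis (not along the pixel's ray), 0 where there is no reading.
- env.camera_model(name): a dict with "fovy" (degrees; the focal length in pixels is half the picture's height over the tangent of half this angle, whatever the lens; pixels are square), "cx", "cy" (the principal point, pixels), "dist_coeffs" ([k1, k2, p1, p2, k3] as OpenCV has them; the pictures are not rectified), "T" (4x4, takes a point from camera to world coordinates). Camera axes: x right, y down, z forward; pixel columns grow to the right and rows downward; lengths in m; the calibration is good to about 2 mm. A picture is of the moment at which its call begins: read the wrist's pose just before it. camera_model takes no time and is no camera call; for the wrist camera it gives the pose at the moment of the call.
- env.close_job(): hands the job in; it is judged then, once.
The state is a dict: "time_s": time; "q": joint angles; "qvel": joint speeds; "joint_efforts": joint torques, N m; "position": TCP position; "tool_rot": TCP orientation; "ft_force": force on the tool from outside, world axes, zero at the start; "wrist_torque": the same for the moment, N m; "grip_width": finger opening in m; "gripper_force": force on a finger pad.
Only numpy, scipy, OpenCV 4.12 (cv2) and the standard library are available. Lean on these libraries where they do the work, as an engineer would, in place of code of your own. Each camera call takes 0.05 s, during which the arm holds its last target. There are 200 camera calls.

TASK

The carousel of this sample changer drags once in every turn, because one stretch of its rim is out of true and rubs inside the white reading head. Turn the carousel by its crank knob, feel for the place where the drag is heaviest, and let go of it there, with the middle of the tight spot standing in the head. Then swing the clamp lever right over so that the carousel stays put for the fitter, and leave the glassware and the tweezers beside it alone.

Things in the scene. Friction and masses are not known exactly. Their poses are not given: they have to be found in the camera images.
- changer: the sample changer's grey base, 250 x 300 x 20 mm, fixed to the worktop. Origin: under its centre on the worktop, straight below the carousel's axis; x points to its far side, y to its left, z up
- carousel: round aluminium carousel, 230 mm across, with six capped pots; it turns endlessly, either way, about z through its origin, the same point as the changer's origin (on the worktop). Its x axis points from the axis to the crank knob. Its top is 50 mm above the worktop, the pot caps 78 mm, the crank's bar 94 mm. It stays where it is let go; clear of the tight spot the drag at the knob is below 2 N
- carousel_hub (a point): end of the hub, on the carousel's axis, 100 mm above the worktop. About the tight spot: one stretch of the rim, 40 degrees long, somewhere else each time and not to be seen; as it enters the head the drag at the moving knob rises smoothly from about 1 N to about 10 N at its middle and falls again past it (a hand that stops there still feels some 4 to 9 N). At the start it is outside the head
- crank_knob (a point): the crank's black upright knob, a round grip 24 mm across and 52 mm tall, that spins freely on its pin 65 mm from the carousel's axis; the point is on its centre line 26 mm below its top end (126 mm above the worktop)
- head: white reading head, 62 mm wide, fixed on the changer's right-hand side (its -y side), a C-shaped housing that the rim passes through; a black index line on top marks its middle. Origin: 121 mm from the carousel's axis along the changer's -y axis, at the head's foot, 18 mm above the worktop; its top is 85 mm above the worktop
- clamp_lever (a joint): angle of the clamp lever in rad, 0 to 1.5: 0 open (the lever points along the changer's -x axis), growing as it swings clockwise seen from above, to 1.5 at its stop (the lever points along the changer's +y axis, outwards). The clamp bites the rim from about 1.0 and is fully over from 1.3. It stays where it is left and takes about 2 N at the tip
- lever_pivot (a point): the clamp lever's upright pivot axis, 147 mm from the carousel's axis along the changer's +y axis, at half the height of the lever, 65 mm above the worktop
- lever_tip (a point): the black lever's outer end: centre of its round grip, 21 mm across and 28 mm tall (top 79 mm above the worktop), 86 mm from the pivot; the straight arm between is 13 mm thick and lies 56 to 70 mm above the worktop
- flask: conical glass flask, 72 mm across and 112 mm tall, loose, standing near the changer; origin under its centre. Leave it alone
- beaker: empty glass beaker, 73 mm across and 92 mm tall, loose, standing near the changer; origin under its centre. Leave it alone
- tweezers: steel tweezers 137 x 18 x 9 mm, loose, lying to the right of the changer; origin under their centre. Leave them alone
- dish: glass dish with lid, 74 mm across and 16 mm high, loose, to the right of the changer; origin under its centre. Leave it alone

How it is judged:
By the outcome, as a careful person would: the job done as asked, in the order asked, and still so for the second after the job is handed in, with the robot touching nothing.
It also fails if it takes over 64 s, if anything falls off the work surface, if the arm or the gripper's body presses on something with over 40 N, if the wrist force passes 120 N, or if a joint passes its speed limit or range.

## Working session

There is one attempt and no reset: what is moved stays moved. The work goes in short steps, Python scripts to look and compute and a tool call to move; the robot and the scene stay as the last step left them, time stands still between calls to the robot, and variables do not carry over. Pictures are saved under pics/ and viewed, at most 10 in all, crops included, and the job is handed in when it is done.

Besides the shell and the picture viewer there is one more tool, called after "Emit:" by a JSON object that holds its "api" and its "payload". servo_tool: Moves the arm, as the interface text tells. Its arguments: {"type":"object","properties":{"steps":{"type":"array"},"newtons":{"type":"number"}},"required":["steps"]}

```bash
ls; mkdir -p pics
python3 - <<'E'
from rig import env
import cv2,numpy as np
s=env.observe();print(s)
for n in("scene","top"):
    im,d=env.get_image(n);cv2.imwrite(f"pics/{n}0.png",im[:,:,::-1]);np.savez(f"{n}0.npz",im=im,d=d);m=env.camera_model(n);print(n,m)
E
```

```text
pics
{'time_s': 0.0, 'q': array([ 5.08065015e+01,  2.18418262e+01,  7.43849891e+01,  1.29352399e-03,
        8.38582785e+01, -1.23366175e+01]), 'qvel': array([-0.03054342,  0.09202358,  0.02159475,  0.08219165,  0.04680532,
       -0.07589974]), 'joint_efforts': array([-1.33242258e-03, -4.48472822e+01, -2.31277943e+01, -1.77089123e-04,
        4.79451890e-03, -7.13096961e-05]), 'position': array([0.2483029 , 0.49046343, 0.24970254]), 'tool_rot': array([[-8.92136505e-01,  4.51764920e-01, -9.55933726e-04],
       [ 4.51765804e-01,  8.92135845e-01, -1.13684195e-03],
       [ 3.39237428e-04, -1.44607637e-03, -9.99998897e-01]]), 'ft_force': array([0.6831691 , 0.3827661 , 0.33652173]), 'wrist_torque': array([ 0.01594388, -0.04740482, -0.03059015]), 'gripper_force': 0.0, 'grip_width': 0.08528428644156402}
scene {'fovy': 45.761651557776034, 'cx': 241.94743452762464, 'cy': 184.59792766091266, 'dist_coeffs': array([-0.0360764,  0.       ,  0.       ,  0.       ,  0.       ]), 'T': array([[ 0.50963881, -0.43808483,  0.74050656, -0.15721721],
       [-0.86025745, -0.27447221,  0.42967678, -0.45536862],
       [ 0.01501359, -0.85600624, -0.51674743,  0.6176159 ],
       [ 0.        ,  0.        ,  0.        ,  1.        ]])}
top {'fovy': 55.98519323212195, 'cx': 258.0127752129417, 'cy': 196.00862105250516, 'dist_coeffs': array([-0.10990683,  0.        ,  0.        ,  0.        ,  0.        ]), 'T': array([[-2.27128639e-02, -9.93720676e-01,  1.09559776e-01,
         5.15179545e-01],
       [-9.99740884e-01,  2.27419703e-02, -9.84052305e-04,
        -5.44353667e-02],
       [-1.51373206e-03, -1.09553738e-01, -9.93979722e-01,
         1.02958295e+00],
       [ 0.00000000e+00,  0.00000000e+00,  0.00000000e+00,
         1.00000000e+00]])}
```

View pics/top0.png

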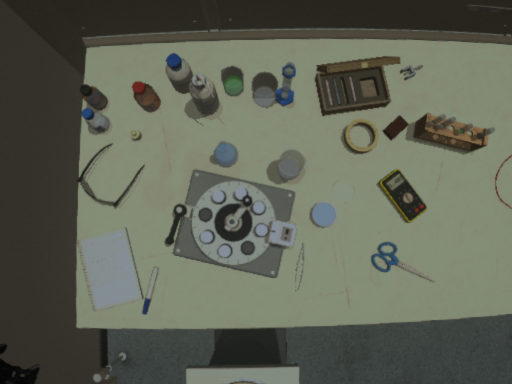

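View pics/scene0.png

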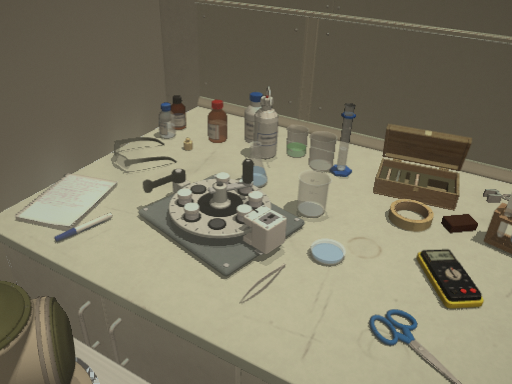

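The top view shows the hub at about (234,222), the knob at (247,200), the head at (283,233), the lever pivot at (181,210) with its tip at (170,242), the flask at (225,154) and the beaker at (289,166). The scene view agrees. I'll take an enlarged crop next and cast rays.

```bash
cat > h.py <<'E'
import numpy as np,cv2
from rig import env
def ray(n,pts,m=None):
    m=m or env.camera_model(n); f=192/np.tan(np.radians(m["fovy"]/2))
    K=np.array([[f,0,m["cx"]],[0,f,m["cy"]],[0,0,1]])
    u=cv2.undistortPoints(np.array(pts,float).reshape(-1,1,2),K,m["dist_coeffs"]).reshape(-1,2)
    d=np.c_[u,np.ones(len(u))]@m["T"][:3,:3].T
    return m["T"][:3,3],d
def onz(n,pts,z,m=None):
    o,d=ray(n,pts,m); return o+d*((z-o[2])/d[:,2])[:,None]
def pix(n,P,m=None):
    m=m or env.camera_model(n); f=192/np.tan(np.radians(m["fovy"]/2))
    K=np.array([[f,0,m["cx"]],[0,f,m["cy"]],[0,0,1]]);Ti=np.linalg.inv(m["T"])
    return cv2.projectPoints(np.array(P,float).reshape(-1,3),cv2.Rodrigues(Ti[:3,:3])[0],Ti[:3,3],K,m["dist_coeffs"])[0].reshape(-1,2)
E
python3 - <<'E'
from h import *
im=np.load("top0.npz")["im"]
c=im[140:290,150:350]
cv2.imwrite("pics/crop.png",cv2.resize(c[:,:,::-1],None,fx=4,fy=4,interpolation=cv2.INTER_CUBIC))
hsv=cv2.cvtColor(im,cv2.COLOR_RGB2HSV)
# base mask: greyish darker than table
print(im[265,270],im[185,200],im[265,300],im[200,245],im[210,180])
for nm,p,z in[("hub",(234,222),.1),("knob",(247,200),.152),("head",(283,233),.085),("piv",(181,210),.07),("tip",(170,242),.079),("flask",(225,154),.05),("beak",(289,166),.05)]:print(nm,onz("top",[p],z).round(3))
print("corners",onz("top",[(195,172),(295,190),(278,273),(176,255)],.02).round(3))
E
```

```text
[88 93 87] [88 92 85] [132 140 118] [80 87 81] [130 138 129]
hub [[0.552 0.008 0.1  ]]
knob [[ 0.603 -0.028  0.152]]
head [[ 0.521 -0.118  0.085]]
piv [[0.588 0.152 0.07 ]]
tip [[0.503 0.179 0.079]]
flask [[0.742 0.033 0.05 ]]
beak [[ 0.704 -0.143  0.05 ]]
corners [[ 0.699  0.122  0.02 ]
 [ 0.641 -0.16   0.02 ]
 [ 0.411 -0.106  0.02 ]
 [ 0.466  0.177  0.02 ]]
```

View pics/crop.png

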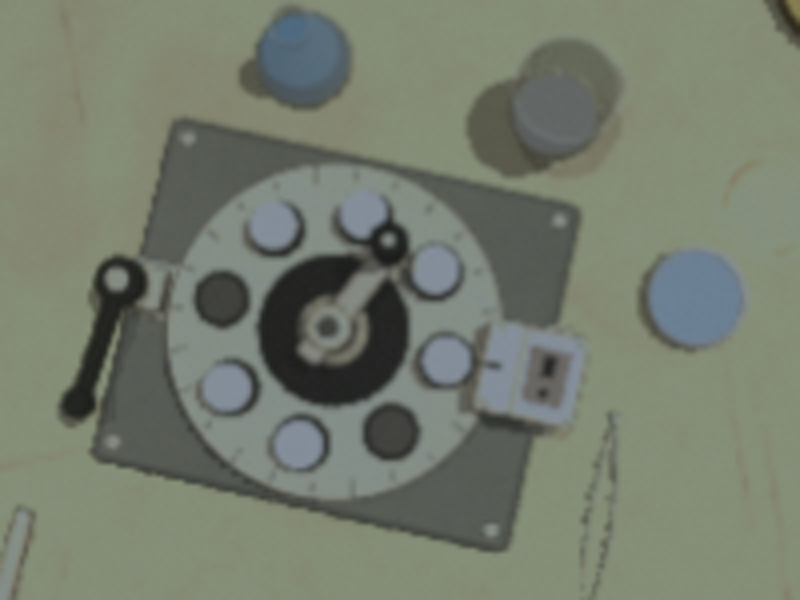

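The crop shows the base corners at crop pixels (174,118), (580,207), (505,551) and (93,455). The hub is at (328,326), the knob top at (388,241), the lever pivot at (118,279) and its tip at (78,402).

Run:
```python
from h import *
f=lambda *p:[(150+x/4-.4,140+y/4-.4) for x,y in p]
c=onz("top",f((174,118),(580,207),(505,551),(93,455)),.02)
print(c.round(4),np.linalg.norm(c-np.roll(c,-1,0),axis=1))
for a,b in((0,1),(3,2),):
    v=c[a]-c[b];print("yaw from y",np.degrees(np.arctan2(-v[0],v[1])))
for a,b in((0,3),(1,2)):
    v=c[a]-c[b];print("yaw from x",np.degrees(np.arctan2(v[1],v[0])))
print("ctr",c.mean(0))
h=onz("top",f((328,326)),.1)[0];k=onz("top",f((388,241)),.152)[0];p=onz("top",f((118,279)),.075)[0];t=onz("top",f((78,402)),.079)[0]
print("hub",h,"knob",k,np.linalg.norm((k-h)[:2]),np.degrees(np.arctan2(*(k-h)[1::-1])))
print("piv",p,np.linalg.norm((p-h)[:2]),np.degrees(np.arctan2(*(p-h)[1::-1]))-90,"tip",t,np.linalg.norm((t-p)[:2]),np.degrees(np.arctan2(*(t-p)[1::-1])))
i=onz("top",f((490,365)),.085)[0];print("idx",i,np.degrees(np.arctan2(*(i-h)[1::-1]))+90)
```

```text
[[ 0.7078  0.1276  0.02  ]
 [ 0.6373 -0.1588  0.02  ]
 [ 0.3996 -0.0995  0.02  ]
 [ 0.471   0.1857  0.02  ]] [0.29501468 0.24502842 0.29403508 0.24376366]
yaw from y -13.818334410244109
yaw from y -14.064528344376795
yaw from x -13.78079399483027
yaw from x -14.010686732198995
ctr [0.55391692 0.01374794 0.02      ]
hub [0.55427247 0.01405033 0.1       ] knob [ 0.60311297 -0.02722918  0.152     ] 0.0639483503804056 -40.20416362666164
piv [0.58946743 0.15554513 0.075     ] 0.14580625466956706 -13.968101543340836 tip [0.50844701 0.18153467 0.079     ] 0.08508680721276443 162.2149163680732
idx [ 0.52712747 -0.08999914  0.085     ] -14.621732951832954
```

Everything fits together: the centre is (0.554, 0.014), the changer's yaw is -13.9°, the knob is at world angle -40° and the head at -104°. I'll move above the knob.

Emit:
{"api": "servo_tool", "payload": {"steps": [{"tx": 2.54, "ty": -3.7}, {"tx": 2.54, "ty": -3.7}, {"tx": 2.54, "ty": -3.7}, {"tx": 2.54, "ty": -3.7}, {"tx": 2.54, "ty": -3.7}, {"tx": 2.54, "ty": -3.7}, {"tx": 2.54, "ty": -3.7}, {"tx": 2.54, "ty": -3.7}, {"tx": 2.54, "ty": -3.7}, {"tx": 2.54, "ty": -3.7}, {"tx": 2.54, "ty": -3.7}, {"tx": 2.54, "ty": -3.7}, {"tx": 2.54, "ty": -3.7}, {"tx": 2.54, "ty": -3.7}, {}, {}]}}

```text
invalid input at $.steps[0]: expected keys tx, ty, tz, yaw, claw
```

Run:
```python
from h import *
s=env.observe();print(s["position"],s["tool_rot"].round(3),s["ft_force"])
m=env.camera_model("wrist");im,d=env.get_image("wrist")
cv2.imwrite("pics/wrist1.png",im[:,:,::-1]);np.save("w1.npy",im);np.save("w1T.npy",m["T"])
print(pix("wrist",[[.6037,-.0277,.152],[.554,.014,.1]],m))
```

```text
[0.24833365 0.49047687 0.24978797] [[-0.892  0.452 -0.001]
 [ 0.452  0.892 -0.001]
 [ 0.    -0.001 -1.   ]] [ 0.08619362 -0.34555191 -0.4479878 ]
[[ 38.14111678 585.16578786]
 [ 63.74682414 506.32504615]]
```

View pics/wrist1.png

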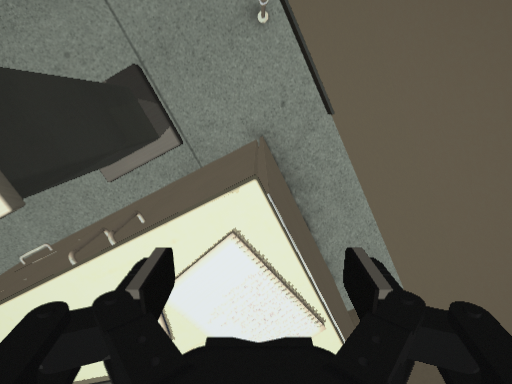

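The move was refused because every row needs all five keys. The picture only shows the table's front corner from the start pose, with the fingers at the bottom. I'll resend the move in full.

Emit:
{"api": "servo_tool", "payload": {"steps": [{"tx": 2.54, "ty": -3.7, "tz": 0, "yaw": 0, "claw": 8.5}, {"tx": 2.54, "ty": -3.7, "tz": 0, "yaw": 0, "claw": 8.5}, {"tx": 2.54, "ty": -3.7, "tz": 0, "yaw": 0, "claw": 8.5}, {"tx": 2.54, "ty": -3.7, "tz": 0, "yaw": 0, "claw": 8.5}, {"tx": 2.54, "ty": -3.7, "tz": 0, "yaw": 0, "claw": 8.5}, {"tx": 2.54, "ty": -3.7, "tz": 0, "yaw": 0, "claw": 8.5}, {"tx": 2.54, "ty": -3.7, "tz": 0, "yaw": 0, "claw": 8.5}, {"tx": 2.54, "ty": -3.7, "tz": 0, "yaw": 0, "claw": 8.5}, {"tx": 2.54, "ty": -3.7, "tz": 0, "yaw": 0, "claw": 8.5}, {"tx": 2.54, "ty": -3.7, "tz": 0, "yaw": 0, "claw": 8.5}, {"tx": 2.54, "ty": -3.7, "tz": 0, "yaw": 0, "claw": 8.5}, {"tx": 2.54, "ty": -3.7, "tz": 0, "yaw": 0, "claw": 8.5}, {"tx": 2.54, "ty": -3.7, "tz": 0, "yaw": 0, "claw": 8.5}, {"tx": 2.54, "ty": -3.7, "tz": 0, "yaw": 0, "claw": 8.5}, {"tx": 0, "ty": 0, "tz": 0, "yaw": 0, "claw": 8.5}, {"tx": 0, "ty": 0, "tz": 0, "yaw": 0, "claw": 8.5}]}}

```text
time_s: 1.75
position: [0.6041, -0.0279, 0.2495]
tool_rot: [[-0.891, 0.453, -0.001], [0.453, 0.891, 0.001], [0.002, -0.0, -1.0]]
ft_force: [-1.1, 0.0, 0.0]
grip_width: 0.0849
gripper_force: 0.0
```

Run:
```python
from h import *
s=env.observe();print(s["position"],s["tool_rot"].round(3),s["ft_force"],s["time_s"])
m=env.camera_model("wrist");im,d=env.get_image("wrist")
cv2.imwrite("pics/wrist2.png",im[:,:,::-1]);np.save("w1.npy",im);np.save("w1T.npy",m["T"])
print(pix("wrist",[[.6037,-.0277,.152],[.554,.014,.1]],m))
```

```text
[ 0.60408609 -0.02791719  0.24953106] [[-0.891  0.453 -0.001]
 [ 0.453  0.891  0.001]
 [ 0.002 -0.    -1.   ]] [-1.0601913   0.03933521  0.00160454] 1.75
[[258.11532323 204.09383928]
 [274.25044979 119.93256969]]
```

View pics/wrist2.png

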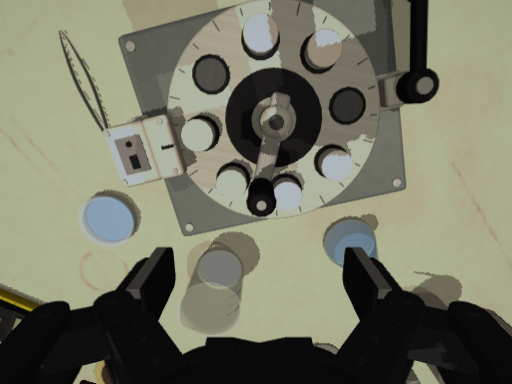

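The knob is at about (261,205) where (258,204) was predicted, and the hub is at (274,122) where (274,120) was predicted. They agree within 2 mm, so I'll refine both quickly.

Run:
```python
from h import *
m=env.camera_model("wrist")
h=onz("wrist",[(274.5,121.5)],.1,m)[0];k=onz("wrist",[(261.5,205)],.152,m)[0];p=onz("wrist",[(424,85)],.075,m)[0];i=onz("wrist",[(167,147)],.085,m)[0]
print(h,k,p,i,np.linalg.norm((k-h)[:2]),np.degrees(np.arctan2(*(k-h)[1::-1])),np.linalg.norm((p-h)[:2]),np.degrees(np.arctan2(*(p-h)[1::-1]))-90,np.degrees(np.arctan2(*(i-h)[1::-1]))+90)
s=env.observe();print(s["time_s"],s["position"],s["ft_force"],s["wrist_torque"])
```

```text
[0.5550305  0.01447094 0.1       ] [ 0.60543351 -0.02475175  0.152     ] [0.59099532 0.15853086 0.075     ] [ 0.53004416 -0.09041871  0.085     ] 0.06386613154313753 -37.88939721591489 0.14848140717290392 -14.017465287123144 -13.399016034464026
1.8 [ 0.60370606 -0.02699116  0.24994083] [ 0.01378466  0.53817699 -0.4509917 ] [-0.03235241 -0.01852458  0.00141777]
```

Emit:
{"api": "servo_tool", "payload": {"newtons": 35, "steps": [{"tx": 0.1, "ty": 0.1, "tz": -3, "yaw": 0, "claw": 8.5}, {"tx": 0, "ty": 0, "tz": -3, "yaw": 0, "claw": 8.5}, {"tx": 0, "ty": 0, "tz": -3, "yaw": 0, "claw": 8.5}, {"tx": 0, "ty": 0, "tz": -2, "yaw": 0, "claw": 8.5}, {"tx": 0, "ty": 0, "tz": -1, "yaw": 0, "claw": 5}, {"tx": 0, "ty": 0, "tz": 0, "yaw": 0, "claw": 3.5}, {"tx": 0, "ty": 0, "tz": 0, "yaw": 0, "claw": 1.5}, {"tx": 0, "ty": 0, "tz": 0, "yaw": 0, "claw": 1.5}, {"tx": 0, "ty": 0, "tz": 0, "yaw": 0, "claw": 1.5}, {"tx": 0, "ty": 0, "tz": 0, "yaw": 0, "claw": 1.5}, {"tx": 0, "ty": 0, "tz": 0, "yaw": 0, "claw": 1.5}, {"tx": 0, "ty": 0, "tz": 0, "yaw": 0, "claw": 1.5}]}}

```text
time_s: 3.0
position: [0.6056, -0.0264, 0.1318]
tool_rot: [[-0.892, 0.452, 0.003], [0.452, 0.892, -0.0], [-0.002, 0.001, -1.0]]
ft_force: [-1.5, 0.9, 7.0]
grip_width: 0.0235
gripper_force: 34.4
```

Gripped. I'll work out 4° increments on the 65 mm circle.

Run:
```python
import numpy as np
a=np.radians(-38.8+4*np.arange(91))
P=np.c_[np.cos(a),np.sin(a)]*6.45
r=np.round(P,2)
D=np.diff(r,axis=0)
for j in range(0,90,3): print(-38.8+4*j, " ".join(f"({x:.2f},{y:.2f})" for x,y in D[j:j+3]))
```

```text
-38.8 (0.27,0.36) (0.24,0.38) (0.22,0.39)
-26.799999999999997 (0.19,0.41) (0.16,0.42) (0.13,0.43)
-14.799999999999997 (0.10,0.44) (0.06,0.45) (0.04,0.44)
-2.799999999999997 (0.01,0.46) (-0.03,0.44) (-0.05,0.45)
9.200000000000003 (-0.09,0.44) (-0.12,0.44) (-0.15,0.42)
21.200000000000003 (-0.17,0.42) (-0.21,0.40) (-0.23,0.38)
33.2 (-0.26,0.37) (-0.29,0.35) (-0.31,0.33)
45.2 (-0.33,0.30) (-0.35,0.28) (-0.37,0.26)
57.2 (-0.38,0.23) (-0.40,0.21) (-0.42,0.17)
69.2 (-0.43,0.14) (-0.43,0.12) (-0.44,0.08)
81.2 (-0.45,0.06) (-0.45,0.02) (-0.45,-0.01)
93.2 (-0.45,-0.04) (-0.44,-0.07) (-0.44,-0.11)
105.2 (-0.43,-0.13) (-0.42,-0.16) (-0.41,-0.19)
117.2 (-0.39,-0.22) (-0.38,-0.25) (-0.36,-0.27)
129.2 (-0.34,-0.30) (-0.31,-0.32) (-0.30,-0.34)
141.2 (-0.27,-0.36) (-0.24,-0.38) (-0.22,-0.39)
153.2 (-0.19,-0.41) (-0.16,-0.42) (-0.13,-0.43)
165.2 (-0.10,-0.44) (-0.06,-0.45) (-0.04,-0.44)
177.2 (-0.01,-0.46) (0.03,-0.44) (0.05,-0.45)
189.2 (0.09,-0.44) (0.12,-0.44) (0.15,-0.42)
201.2 (0.17,-0.42) (0.21,-0.40) (0.23,-0.38)
213.2 (0.26,-0.37) (0.29,-0.35) (0.31,-0.33)
225.2 (0.33,-0.30) (0.35,-0.28) (0.37,-0.26)
237.2 (0.38,-0.23) (0.40,-0.21) (0.42,-0.17)
249.2 (0.43,-0.14) (0.43,-0.12) (0.44,-0.08)
261.2 (0.45,-0.06) (0.45,-0.02) (0.45,0.01)
273.2 (0.45,0.04) (0.44,0.07) (0.44,0.11)
285.2 (0.43,0.13) (0.42,0.16) (0.41,0.19)
297.2 (0.39,0.22) (0.38,0.25) (0.36,0.27)
309.2 (0.34,0.30) (0.31,0.32) (0.30,0.34)
```

Emit:
{"api": "servo_tool", "payload": {"steps": [{"tx": 0.27, "ty": 0.36, "tz": 0, "yaw": 0, "claw": 1.5}, {"tx": 0.24, "ty": 0.38, "tz": 0, "yaw": 0, "claw": 1.5}, {"tx": 0.22, "ty": 0.39, "tz": 0, "yaw": 0, "claw": 1.5}]}}

```text
time_s: 3.3
position: [0.6129, -0.0152, 0.1318]
tool_rot: [[-0.892, 0.452, 0.002], [0.452, 0.892, -0.001], [-0.002, 0.0, -1.0]]
ft_force: [-1.6, 0.3, 6.7]
grip_width: 0.0237
gripper_force: 34.6
```

Emit:
{"api": "servo_tool", "payload": {"steps": [{"tx": 0.19, "ty": 0.41, "tz": 0, "yaw": 0, "claw": 1.5}, {"tx": 0.16, "ty": 0.42, "tz": 0, "yaw": 0, "claw": 1.5}, {"tx": 0.13, "ty": 0.43, "tz": 0, "yaw": 0, "claw": 1.5}]}}

```text
time_s: 3.6
position: [0.6177, -0.0026, 0.1318]
tool_rot: [[-0.892, 0.452, 0.002], [0.452, 0.892, -0.001], [-0.002, 0.0, -1.0]]
ft_force: [-2.3, -0.4, 6.6]
grip_width: 0.0236
gripper_force: 34.6
```

Emit:
{"api": "servo_tool", "payload": {"steps": [{"tx": 0.1, "ty": 0.44, "tz": 0, "yaw": 0, "claw": 1.5}, {"tx": 0.06, "ty": 0.45, "tz": 0, "yaw": 0, "claw": 1.5}, {"tx": 0.04, "ty": 0.44, "tz": 0, "yaw": 0, "claw": 1.5}]}}

```text
time_s: 3.9
position: [0.6198, 0.0107, 0.1318]
tool_rot: [[-0.892, 0.452, 0.003], [0.452, 0.892, -0.001], [-0.003, 0.0, -1.0]]
ft_force: [-0.9, -1.2, 6.5]
grip_width: 0.0235
gripper_force: 34.6
```

Emit:
{"api": "servo_tool", "payload": {"steps": [{"tx": 0.01, "ty": 0.46, "tz": 0, "yaw": 0, "claw": 1.5}, {"tx": -0.03, "ty": 0.44, "tz": 0, "yaw": 0, "claw": 1.5}, {"tx": -0.05, "ty": 0.45, "tz": 0, "yaw": 0, "claw": 1.5}]}}

```text
time_s: 4.2
position: [0.6192, 0.0241, 0.1318]
tool_rot: [[-0.892, 0.452, 0.003], [0.452, 0.892, -0.001], [-0.003, 0.001, -1.0]]
ft_force: [-0.2, -1.0, 6.5]
grip_width: 0.0236
gripper_force: 34.6
```

The forces are small and the path is good. Continuing the turn.

Emit:
{"api": "servo_tool", "payload": {"steps": [{"tx": -0.09, "ty": 0.44, "tz": 0, "yaw": 0, "claw": 1.5}, {"tx": -0.12, "ty": 0.44, "tz": 0, "yaw": 0, "claw": 1.5}, {"tx": -0.15, "ty": 0.42, "tz": 0, "yaw": 0, "claw": 1.5}]}}

```text
time_s: 4.5
position: [0.6158, 0.0372, 0.1318]
tool_rot: [[-0.892, 0.452, 0.004], [0.452, 0.892, -0.001], [-0.004, 0.001, -1.0]]
ft_force: [1.0, -0.8, 5.1]
grip_width: 0.0234
gripper_force: 34.6
```

Emit:
{"api": "servo_tool", "payload": {"steps": [{"tx": -0.17, "ty": 0.42, "tz": 0, "yaw": 0, "claw": 1.5}, {"tx": -0.21, "ty": 0.4, "tz": 0, "yaw": 0, "claw": 1.5}, {"tx": -0.23, "ty": 0.38, "tz": 0, "yaw": 0, "claw": 1.5}]}}

```text
time_s: 4.8
position: [0.6097, 0.0493, 0.1318]
tool_rot: [[-0.892, 0.452, 0.004], [0.452, 0.892, -0.001], [-0.004, 0.001, -1.0]]
ft_force: [0.6, 0.5, 5.2]
grip_width: 0.0237
gripper_force: 34.6
```

Emit:
{"api": "servo_tool", "payload": {"steps": [{"tx": -0.26, "ty": 0.37, "tz": 0, "yaw": 0, "claw": 1.5}, {"tx": -0.29, "ty": 0.35, "tz": 0, "yaw": 0, "claw": 1.5}, {"tx": -0.31, "ty": 0.33, "tz": 0, "yaw": 0, "claw": 1.5}]}}

```text
time_s: 5.1
position: [0.6012, 0.06, 0.1318]
tool_rot: [[-0.892, 0.452, 0.004], [0.452, 0.892, -0.0], [-0.004, 0.002, -1.0]]
ft_force: [2.1, 1.0, 6.0]
grip_width: 0.0234
gripper_force: 34.6
```

Emit:
{"api": "servo_tool", "payload": {"steps": [{"tx": -0.33, "ty": 0.3, "tz": 0, "yaw": 0, "claw": 1.5}, {"tx": -0.35, "ty": 0.28, "tz": 0, "yaw": 0, "claw": 1.5}, {"tx": -0.37, "ty": 0.26, "tz": 0, "yaw": 0, "claw": 1.5}]}}

```text
time_s: 5.4
position: [0.5908, 0.0685, 0.1318]
tool_rot: [[-0.892, 0.452, 0.004], [0.452, 0.892, 0.0], [-0.004, 0.002, -1.0]]
ft_force: [3.2, 1.9, 6.2]
grip_width: 0.0237
gripper_force: 34.6
```

Emit:
{"api": "servo_tool", "payload": {"steps": [{"tx": -0.38, "ty": 0.23, "tz": 0, "yaw": 0, "claw": 1.5}, {"tx": -0.4, "ty": 0.21, "tz": 0, "yaw": 0, "claw": 1.5}, {"tx": -0.42, "ty": 0.17, "tz": 0, "yaw": 0, "claw": 1.5}]}}

```text
time_s: 5.7
position: [0.5787, 0.0748, 0.1318]
tool_rot: [[-0.892, 0.452, 0.004], [0.452, 0.892, 0.001], [-0.004, 0.003, -1.0]]
ft_force: [2.7, 2.2, 6.1]
grip_width: 0.0236
gripper_force: 34.7
```

Emit:
{"api": "servo_tool", "payload": {"steps": [{"tx": -0.43, "ty": 0.14, "tz": 0, "yaw": 0, "claw": 1.5}, {"tx": -0.43, "ty": 0.12, "tz": 0, "yaw": 0, "claw": 1.5}, {"tx": -0.44, "ty": 0.08, "tz": 0, "yaw": 0, "claw": 1.5}]}}

```text
time_s: 6.0
position: [0.567, 0.0781, 0.1318]
tool_rot: [[-0.892, 0.452, 0.008], [0.452, 0.892, 0.001], [-0.007, 0.004, -1.0]]
ft_force: [10.9, 3.3, 1.5]
grip_width: 0.0235
gripper_force: 34.4
```

Emit:
{"api": "servo_tool", "payload": {"steps": [{"tx": -0.45, "ty": 0.06, "tz": 0, "yaw": 0, "claw": 1.5}, {"tx": -0.45, "ty": 0.02, "tz": 0, "yaw": 0, "claw": 1.5}, {"tx": -0.45, "ty": -0.01, "tz": 0, "yaw": 0, "claw": 1.5}]}}

```text
time_s: 6.3
position: [0.5539, 0.0792, 0.1319]
tool_rot: [[-0.892, 0.452, 0.009], [0.452, 0.892, 0.002], [-0.007, 0.006, -1.0]]
ft_force: [10.5, 7.0, 1.3]
grip_width: 0.0235
gripper_force: 34.4
```

Emit:
{"api": "servo_tool", "payload": {"steps": [{"tx": -0.45, "ty": -0.04, "tz": 0, "yaw": 0, "claw": 1.5}, {"tx": -0.44, "ty": -0.07, "tz": 0, "yaw": 0, "claw": 1.5}, {"tx": -0.44, "ty": -0.11, "tz": 0, "yaw": 0, "claw": 1.5}]}}

```text
time_s: 6.6
position: [0.5392, 0.0773, 0.1318]
tool_rot: [[-0.892, 0.452, 0.005], [0.452, 0.892, 0.002], [-0.004, 0.004, -1.0]]
ft_force: [2.6, 5.9, 7.0]
grip_width: 0.0231
gripper_force: 34.7
```

The tight spot is between about 68° and 106°, peaking near 85°. I'll run past it and do a fine scan both ways at 3° per call.

Run:
```python
import numpy as np
a=np.radians(np.r_[105.2,108,111,np.arange(111-3,59,-3)])
P=np.c_[np.cos(a),np.sin(a)]*6.47; P[0]=np.array([np.cos(a[0]),np.sin(a[0])])*6.45
D=np.diff(np.round(P,2),axis=0)
for b,d in zip(np.degrees(a[1:]),D): print(round(b,1),d.round(2))
```

```text
108.0 [-0.31 -0.07]
111.0 [-0.32 -0.11]
108.0 [0.32 0.11]
105.0 [0.33 0.1 ]
102.0 [0.32 0.08]
99.0 [0.34 0.06]
96.0 [0.33 0.04]
93.0 [0.34 0.03]
90.0 [0.34 0.01]
87.0 [ 0.34 -0.01]
84.0 [ 0.34 -0.03]
81.0 [ 0.33 -0.04]
78.0 [ 0.34 -0.06]
75.0 [ 0.32 -0.08]
72.0 [ 0.33 -0.1 ]
69.0 [ 0.32 -0.11]
66.0 [ 0.31 -0.13]
63.0 [ 0.31 -0.15]
60.0 [ 0.3  -0.16]
```

Emit:
{"api": "servo_tool", "payload": {"steps": [{"tx": -0.31, "ty": -0.07, "tz": 0, "yaw": 0, "claw": 1.5}, {"tx": -0.32, "ty": -0.11, "tz": 0, "yaw": 0, "claw": 1.5}, {"tx": 0, "ty": 0, "tz": 0, "yaw": 0, "claw": 1.5}]}}

```text
time_s: 6.9
position: [0.5316, 0.0749, 0.1318]
tool_rot: [[-0.892, 0.452, 0.002], [0.452, 0.892, 0.001], [-0.001, 0.002, -1.0]]
ft_force: [-2.4, 3.5, 10.1]
grip_width: 0.0235
gripper_force: 35.3
```

Emit:
{"api": "servo_tool", "payload": {"steps": [{"tx": 0.16, "ty": 0.06, "tz": 0, "yaw": 0, "claw": 1.5}, {"tx": 0.16, "ty": 0.05, "tz": 0, "yaw": 0, "claw": 1.5}]}}

```text
time_s: 7.1
position: [0.535, 0.0761, 0.1317]
tool_rot: [[-0.892, 0.452, 0.002], [0.452, 0.892, 0.001], [-0.001, 0.002, -1.0]]
ft_force: [-2.4, 4.7, 9.8]
grip_width: 0.0234
gripper_force: 35.3
```

Emit:
{"api": "servo_tool", "payload": {"steps": [{"tx": 0.16, "ty": 0.05, "tz": 0, "yaw": 0, "claw": 1.5}, {"tx": 0.17, "ty": 0.05, "tz": 0, "yaw": 0, "claw": 1.5}]}}

```text
time_s: 7.3
position: [0.5379, 0.077, 0.1317]
tool_rot: [[-0.892, 0.452, 0.001], [0.452, 0.892, 0.001], [-0.0, 0.001, -1.0]]
ft_force: [-4.8, 2.5, 12.1]
grip_width: 0.0234
gripper_force: 35.3
```

Emit:
{"api": "servo_tool", "payload": {"steps": [{"tx": 0.16, "ty": 0.04, "tz": 0, "yaw": 0, "claw": 1.5}, {"tx": 0.16, "ty": 0.04, "tz": 0, "yaw": 0, "claw": 1.5}]}}

```text
time_s: 7.5
position: [0.5408, 0.0777, 0.1317]
tool_rot: [[-0.892, 0.452, -0.0], [0.452, 0.892, 0.0], [0.0, 0.0, -1.0]]
ft_force: [-7.1, 2.2, 13.8]
grip_width: 0.0234
gripper_force: 35.4
```

Emit:
{"api": "servo_tool", "payload": {"steps": [{"tx": 0.17, "ty": 0.03, "tz": 0, "yaw": 0, "claw": 1.5}, {"tx": 0.17, "ty": 0.03, "tz": 0, "yaw": 0, "claw": 1.5}]}}

```text
time_s: 7.7
position: [0.5438, 0.0783, 0.1317]
tool_rot: [[-0.892, 0.452, -0.001], [0.452, 0.892, 0.0], [0.001, -0.0, -1.0]]
ft_force: [-8.9, 1.4, 13.6]
grip_width: 0.0232
gripper_force: 35.4
```

Emit:
{"api": "servo_tool", "payload": {"steps": [{"tx": 0.16, "ty": 0.02, "tz": 0, "yaw": 0, "claw": 1.5}, {"tx": 0.17, "ty": 0.02, "tz": 0, "yaw": 0, "claw": 1.5}]}}

```text
time_s: 7.9
position: [0.5468, 0.0788, 0.1317]
tool_rot: [[-0.892, 0.452, -0.002], [0.452, 0.892, 0.0], [0.002, -0.0, -1.0]]
ft_force: [-10.6, 1.9, 15.1]
grip_width: 0.0233
gripper_force: 35.5
```

Emit:
{"api": "servo_tool", "payload": {"steps": [{"tx": 0.17, "ty": 0.02, "tz": 0, "yaw": 0, "claw": 1.5}, {"tx": 0.17, "ty": 0.01, "tz": 0, "yaw": 0, "claw": 1.5}]}}

```text
time_s: 8.1
position: [0.55, 0.0791, 0.1317]
tool_rot: [[-0.892, 0.451, -0.002], [0.451, 0.892, 0.0], [0.002, -0.001, -1.0]]
ft_force: [-10.6, 2.3, 14.1]
grip_width: 0.0239
gripper_force: 35.5
```

Emit:
{"api": "servo_tool", "payload": {"steps": [{"tx": 0.17, "ty": 0.01, "tz": 0, "yaw": 0, "claw": 1.5}, {"tx": 0.17, "ty": 0, "tz": 0, "yaw": 0, "claw": 1.5}]}}

```text
time_s: 8.3
position: [0.5533, 0.0793, 0.1317]
tool_rot: [[-0.892, 0.452, -0.003], [0.452, 0.892, 0.001], [0.003, -0.001, -1.0]]
ft_force: [-11.1, 2.5, 14.8]
grip_width: 0.0233
gripper_force: 35.5
```

Emit:
{"api": "servo_tool", "payload": {"steps": [{"tx": 0.17, "ty": 0, "tz": 0, "yaw": 0, "claw": 1.5}, {"tx": 0.17, "ty": -0.01, "tz": 0, "yaw": 0, "claw": 1.5}]}}

```text
time_s: 8.5
position: [0.5567, 0.0793, 0.1317]
tool_rot: [[-0.892, 0.451, -0.002], [0.451, 0.892, 0.001], [0.003, -0.0, -1.0]]
ft_force: [-10.6, 2.5, 14.3]
grip_width: 0.0238
gripper_force: 35.5
```

Emit:
{"api": "servo_tool", "payload": {"steps": [{"tx": 0.17, "ty": -0.01, "tz": 0, "yaw": 0, "claw": 1.5}, {"tx": 0.17, "ty": -0.02, "tz": 0, "yaw": 0, "claw": 1.5}]}}

```text
time_s: 8.7
position: [0.5603, 0.0791, 0.1317]
tool_rot: [[-0.892, 0.452, -0.002], [0.452, 0.892, 0.001], [0.002, 0.0, -1.0]]
ft_force: [-10.2, 3.3, 14.0]
grip_width: 0.0237
gripper_force: 35.5
```

Emit:
{"api": "servo_tool", "payload": {"steps": [{"tx": 0.16, "ty": -0.02, "tz": 0, "yaw": 0, "claw": 1.5}, {"tx": 0.17, "ty": -0.02, "tz": 0, "yaw": 0, "claw": 1.5}]}}

```text
time_s: 8.9
position: [0.5638, 0.0788, 0.1317]
tool_rot: [[-0.892, 0.451, -0.001], [0.451, 0.892, 0.001], [0.002, 0.0, -1.0]]
ft_force: [-8.3, 3.5, 12.7]
grip_width: 0.0238
gripper_force: 35.5
```

Emit:
{"api": "servo_tool", "payload": {"steps": [{"tx": 0.17, "ty": -0.03, "tz": 0, "yaw": 0, "claw": 1.5}, {"tx": 0.17, "ty": -0.03, "tz": 0, "yaw": 0, "claw": 1.5}]}}

```text
time_s: 9.1
position: [0.5675, 0.0781, 0.1317]
tool_rot: [[-0.892, 0.451, -0.001], [0.451, 0.892, 0.001], [0.001, 0.001, -1.0]]
ft_force: [-5.5, 3.5, 12.2]
grip_width: 0.0234
gripper_force: 35.5
```

Emit:
{"api": "servo_tool", "payload": {"steps": [{"tx": 0.16, "ty": -0.04, "tz": 0, "yaw": 0, "claw": 1.5}, {"tx": 0.16, "ty": -0.04, "tz": 0, "yaw": 0, "claw": 1.5}]}}

```text
time_s: 9.3
position: [0.5711, 0.0773, 0.1318]
tool_rot: [[-0.892, 0.452, 0.0], [0.452, 0.892, 0.001], [0.0, 0.001, -1.0]]
ft_force: [-4.0, 3.5, 10.9]
grip_width: 0.0234
gripper_force: 35.4
```

Emit:
{"api": "servo_tool", "payload": {"steps": [{"tx": 0.16, "ty": -0.05, "tz": 0, "yaw": 0, "claw": 1.5}, {"tx": 0.17, "ty": -0.05, "tz": 0, "yaw": 0, "claw": 1.5}]}}

```text
time_s: 9.5
position: [0.5749, 0.0762, 0.1318]
tool_rot: [[-0.892, 0.452, 0.002], [0.452, 0.892, 0.001], [-0.001, 0.002, -1.0]]
ft_force: [-2.4, 3.1, 9.5]
grip_width: 0.0236
gripper_force: 35.4
```

Emit:
{"api": "servo_tool", "payload": {"steps": [{"tx": 0.16, "ty": -0.05, "tz": 0, "yaw": 0, "claw": 1.5}, {"tx": 0.16, "ty": -0.06, "tz": 0, "yaw": 0, "claw": 1.5}]}}

```text
time_s: 9.7
position: [0.5785, 0.0749, 0.1318]
tool_rot: [[-0.892, 0.452, 0.003], [0.452, 0.892, 0.001], [-0.002, 0.002, -1.0]]
ft_force: [-0.2, 2.5, 7.9]
grip_width: 0.0235
gripper_force: 35.3
```

Emit:
{"api": "servo_tool", "payload": {"steps": [{"tx": 0.16, "ty": -0.06, "tz": 0, "yaw": 0, "claw": 1.5}, {"tx": 0.15, "ty": -0.07, "tz": 0, "yaw": 0, "claw": 1.5}]}}

```text
time_s: 9.9
position: [0.5818, 0.0735, 0.1318]
tool_rot: [[-0.892, 0.452, 0.003], [0.452, 0.892, 0.001], [-0.003, 0.002, -1.0]]
ft_force: [-0.6, 2.3, 7.6]
grip_width: 0.0233
gripper_force: 35.2
```

Emit:
{"api": "servo_tool", "payload": {"steps": [{"tx": 0.16, "ty": -0.07, "tz": 0, "yaw": 0, "claw": 1.5}, {"tx": 0.15, "ty": -0.08, "tz": 0, "yaw": 0, "claw": 1.5}]}}

```text
time_s: 10.1
position: [0.5849, 0.072, 0.1318]
tool_rot: [[-0.892, 0.452, 0.003], [0.452, 0.892, 0.001], [-0.002, 0.002, -1.0]]
ft_force: [-0.4, 2.8, 7.9]
grip_width: 0.0232
gripper_force: 35.2
```

Emit:
{"api": "servo_tool", "payload": {"steps": [{"tx": 0.15, "ty": -0.08, "tz": 0, "yaw": 0, "claw": 1.5}, {"tx": 0.15, "ty": -0.08, "tz": 0, "yaw": 0, "claw": 1.5}]}}

```text
time_s: 10.3
position: [0.5879, 0.0703, 0.1318]
tool_rot: [[-0.892, 0.452, 0.003], [0.452, 0.892, 0.0], [-0.003, 0.002, -1.0]]
ft_force: [0.6, 1.7, 6.9]
grip_width: 0.0236
gripper_force: 35.2
```

The clockwise scan gives a half-height centre at about 90.3°. I'll scan the other way to cancel the lag.

Emit:
{"api": "servo_tool", "payload": {"steps": [{"tx": -0.15, "ty": 0.08, "tz": 0, "yaw": 0, "claw": 1.5}, {"tx": -0.15, "ty": 0.08, "tz": 0, "yaw": 0, "claw": 1.5}, {"tx": -0.15, "ty": 0.08, "tz": 0, "yaw": 0, "claw": 1.5}, {"tx": -0.16, "ty": 0.07, "tz": 0, "yaw": 0, "claw": 1.5}]}}

```text
time_s: 10.7
position: [0.5821, 0.0734, 0.1318]
tool_rot: [[-0.892, 0.452, 0.004], [0.452, 0.892, 0.0], [-0.003, 0.002, -1.0]]
ft_force: [2.3, 1.7, 7.3]
grip_width: 0.0235
gripper_force: 35.0
```

Emit:
{"api": "servo_tool", "payload": {"steps": [{"tx": -0.15, "ty": 0.07, "tz": 0, "yaw": 0, "claw": 1.5}, {"tx": -0.16, "ty": 0.06, "tz": 0, "yaw": 0, "claw": 1.5}]}}

```text
time_s: 10.9
position: [0.579, 0.0747, 0.1318]
tool_rot: [[-0.892, 0.452, 0.004], [0.452, 0.892, 0.0], [-0.003, 0.002, -1.0]]
ft_force: [2.0, 2.3, 6.1]
grip_width: 0.0232
gripper_force: 35.0
```

Emit:
{"api": "servo_tool", "payload": {"steps": [{"tx": -0.16, "ty": 0.06, "tz": 0, "yaw": 0, "claw": 1.5}, {"tx": -0.16, "ty": 0.05, "tz": 0, "yaw": 0, "claw": 1.5}]}}

```text
time_s: 11.1
position: [0.5761, 0.0758, 0.1318]
tool_rot: [[-0.892, 0.452, 0.005], [0.452, 0.892, 0.0], [-0.004, 0.003, -1.0]]
ft_force: [3.5, 1.7, 4.9]
grip_width: 0.0234
gripper_force: 35.0
```

Emit:
{"api": "servo_tool", "payload": {"steps": [{"tx": -0.17, "ty": 0.05, "tz": 0, "yaw": 0, "claw": 1.5}, {"tx": -0.16, "ty": 0.05, "tz": 0, "yaw": 0, "claw": 1.5}]}}

```text
time_s: 11.3
position: [0.5732, 0.0767, 0.1318]
tool_rot: [[-0.892, 0.452, 0.006], [0.452, 0.892, 0.0], [-0.005, 0.003, -1.0]]
ft_force: [6.8, 1.9, 4.2]
grip_width: 0.0237
gripper_force: 34.9
```

Emit:
{"api": "servo_tool", "payload": {"steps": [{"tx": -0.16, "ty": 0.04, "tz": 0, "yaw": 0, "claw": 1.5}, {"tx": -0.16, "ty": 0.04, "tz": 0, "yaw": 0, "claw": 1.5}]}}

```text
time_s: 11.5
position: [0.5704, 0.0774, 0.1318]
tool_rot: [[-0.892, 0.452, 0.007], [0.452, 0.892, 0.0], [-0.006, 0.003, -1.0]]
ft_force: [8.3, 1.3, 3.1]
grip_width: 0.0235
gripper_force: 34.8
```

Emit:
{"api": "servo_tool", "payload": {"steps": [{"tx": -0.17, "ty": 0.03, "tz": 0, "yaw": 0, "claw": 1.5}, {"tx": -0.17, "ty": 0.03, "tz": 0, "yaw": 0, "claw": 1.5}]}}

```text
time_s: 11.7
position: [0.5674, 0.0781, 0.1319]
tool_rot: [[-0.892, 0.452, 0.008], [0.452, 0.892, 0.0], [-0.007, 0.004, -1.0]]
ft_force: [10.0, 1.7, 1.9]
grip_width: 0.0232
gripper_force: 34.7
```

Emit:
{"api": "servo_tool", "payload": {"steps": [{"tx": -0.17, "ty": 0.02, "tz": 0, "yaw": 0, "claw": 1.5}, {"tx": -0.16, "ty": 0.02, "tz": 0, "yaw": 0, "claw": 1.5}]}}

```text
time_s: 11.9
position: [0.5643, 0.0786, 0.1318]
tool_rot: [[-0.892, 0.452, 0.008], [0.452, 0.892, 0.001], [-0.007, 0.004, -1.0]]
ft_force: [10.3, 2.9, 1.8]
grip_width: 0.0234
gripper_force: 34.7
```

Emit:
{"api": "servo_tool", "payload": {"steps": [{"tx": -0.17, "ty": 0.02, "tz": 0, "yaw": 0, "claw": 1.5}, {"tx": -0.17, "ty": 0.01, "tz": 0, "yaw": 0, "claw": 1.5}]}}

```text
time_s: 12.1
position: [0.561, 0.079, 0.1318]
tool_rot: [[-0.892, 0.452, 0.009], [0.452, 0.892, 0.001], [-0.007, 0.005, -1.0]]
ft_force: [11.2, 4.2, 1.5]
grip_width: 0.0237
gripper_force: 34.6
```

Emit:
{"api": "servo_tool", "payload": {"steps": [{"tx": -0.17, "ty": 0.01, "tz": 0, "yaw": 0, "claw": 1.5}, {"tx": -0.17, "ty": 0, "tz": 0, "yaw": 0, "claw": 1.5}]}}

```text
time_s: 12.3
position: [0.5576, 0.0792, 0.1318]
tool_rot: [[-0.892, 0.452, 0.009], [0.452, 0.892, 0.001], [-0.007, 0.005, -1.0]]
ft_force: [11.5, 4.7, 1.4]
grip_width: 0.0232
gripper_force: 34.6
```

Emit:
{"api": "servo_tool", "payload": {"steps": [{"tx": -0.17, "ty": 0, "tz": 0, "yaw": 0, "claw": 1.5}, {"tx": -0.17, "ty": -0.01, "tz": 0, "yaw": 0, "claw": 1.5}]}}

```text
time_s: 12.5
position: [0.5541, 0.0793, 0.1318]
tool_rot: [[-0.892, 0.452, 0.008], [0.452, 0.892, 0.001], [-0.007, 0.005, -1.0]]
ft_force: [10.4, 5.6, 1.4]
grip_width: 0.0236
gripper_force: 34.7
```

Emit:
{"api": "servo_tool", "payload": {"steps": [{"tx": -0.17, "ty": -0.01, "tz": 0, "yaw": 0, "claw": 1.5}, {"tx": -0.17, "ty": -0.02, "tz": 0, "yaw": 0, "claw": 1.5}]}}

```text
time_s: 12.7
position: [0.5504, 0.0791, 0.1318]
tool_rot: [[-0.892, 0.452, 0.008], [0.452, 0.892, 0.002], [-0.006, 0.005, -1.0]]
ft_force: [8.3, 6.5, 2.5]
grip_width: 0.0234
gripper_force: 34.7
```

Emit:
{"api": "servo_tool", "payload": {"steps": [{"tx": -0.17, "ty": -0.02, "tz": 0, "yaw": 0, "claw": 1.5}, {"tx": -0.16, "ty": -0.02, "tz": 0, "yaw": 0, "claw": 1.5}]}}

```text
time_s: 12.9
position: [0.5468, 0.0788, 0.1318]
tool_rot: [[-0.892, 0.452, 0.007], [0.452, 0.892, 0.002], [-0.005, 0.005, -1.0]]
ft_force: [6.9, 6.3, 4.4]
grip_width: 0.0233
gripper_force: 34.7
```

Emit:
{"api": "servo_tool", "payload": {"steps": [{"tx": -0.17, "ty": -0.03, "tz": 0, "yaw": 0, "claw": 1.5}, {"tx": -0.17, "ty": -0.03, "tz": 0, "yaw": 0, "claw": 1.5}]}}

```text
time_s: 13.1
position: [0.543, 0.0781, 0.1318]
tool_rot: [[-0.892, 0.452, 0.006], [0.452, 0.892, 0.002], [-0.005, 0.004, -1.0]]
ft_force: [4.6, 6.3, 5.7]
grip_width: 0.0235
gripper_force: 34.7
```

Emit:
{"api": "servo_tool", "payload": {"steps": [{"tx": -0.16, "ty": -0.04, "tz": 0, "yaw": 0, "claw": 1.5}, {"tx": -0.16, "ty": -0.04, "tz": 0, "yaw": 0, "claw": 1.5}]}}

```text
time_s: 13.3
position: [0.5393, 0.0774, 0.1318]
tool_rot: [[-0.892, 0.452, 0.005], [0.452, 0.892, 0.002], [-0.004, 0.004, -1.0]]
ft_force: [1.8, 5.9, 6.4]
grip_width: 0.0233
gripper_force: 34.8
```

Emit:
{"api": "servo_tool", "payload": {"steps": [{"tx": -0.17, "ty": -0.05, "tz": 0, "yaw": 0, "claw": 1.5}, {"tx": -0.16, "ty": -0.05, "tz": 0, "yaw": 0, "claw": 1.5}]}}

```text
time_s: 13.5
position: [0.5356, 0.0763, 0.1318]
tool_rot: [[-0.892, 0.452, 0.004], [0.452, 0.892, 0.001], [-0.003, 0.003, -1.0]]
ft_force: [-0.4, 5.1, 7.7]
grip_width: 0.0234
gripper_force: 34.9
```

Emit:
{"api": "servo_tool", "payload": {"steps": [{"tx": -0.16, "ty": -0.05, "tz": 0, "yaw": 0, "claw": 1.5}, {"tx": -0.16, "ty": -0.06, "tz": 0, "yaw": 0, "claw": 1.5}]}}

```text
time_s: 13.7
position: [0.5321, 0.0751, 0.1318]
tool_rot: [[-0.892, 0.452, 0.003], [0.452, 0.892, 0.001], [-0.002, 0.002, -1.0]]
ft_force: [-0.8, 4.5, 8.3]
grip_width: 0.0235
gripper_force: 35.0
```

Emit:
{"api": "servo_tool", "payload": {"steps": [{"tx": -0.16, "ty": -0.06, "tz": 0, "yaw": 0, "claw": 1.5}, {"tx": -0.16, "ty": -0.06, "tz": 0, "yaw": 0, "claw": 1.5}]}}

```text
time_s: 13.9
position: [0.5289, 0.0738, 0.1318]
tool_rot: [[-0.892, 0.452, 0.003], [0.452, 0.892, 0.001], [-0.002, 0.002, -1.0]]
ft_force: [-0.1, 4.6, 9.1]
grip_width: 0.0238
gripper_force: 35.0
```

Measured TCP angles put the middle at about 86.5° going counter-clockwise and 90.5° going clockwise. I'll approach clockwise, stop at about 89.5° and settle.

Emit:
{"api": "servo_tool", "payload": {"steps": [{"tx": 0.31, "ty": 0.13, "tz": 0, "yaw": 0, "claw": 1.5}, {"tx": 0.32, "ty": 0.11, "tz": 0, "yaw": 0, "claw": 1.5}, {"tx": 0.32, "ty": 0.1, "tz": 0, "yaw": 0, "claw": 1.5}, {"tx": 0.33, "ty": 0.08, "tz": 0, "yaw": 0, "claw": 1.5}, {"tx": 0.33, "ty": 0.06, "tz": 0, "yaw": 0, "claw": 1.5}, {"tx": 0.34, "ty": 0.04, "tz": 0, "yaw": 0, "claw": 1.5}, {"tx": 0.28, "ty": 0.02, "tz": 0, "yaw": 0, "claw": 1.5}, {"tx": 0.29, "ty": 0.02, "tz": 0, "yaw": 0, "claw": 1.5}, {"tx": 0.15, "ty": 0, "tz": 0, "yaw": 0, "claw": 1.5}, {"tx": 0.14, "ty": 0, "tz": 0, "yaw": 0, "claw": 1.5}, {"tx": 0, "ty": 0, "tz": 0, "yaw": 0, "claw": 1.5}, {"tx": 0, "ty": 0, "tz": 0, "yaw": 0, "claw": 1.5}, {"tx": 0, "ty": 0, "tz": 0, "yaw": 0, "claw": 1.5}]}}

```text
time_s: 15.2
position: [0.5556, 0.0793, 0.1317]
tool_rot: [[-0.892, 0.452, -0.001], [0.452, 0.892, 0.001], [0.001, 0.0, -1.0]]
ft_force: [-6.7, 3.0, 12.5]
grip_width: 0.0237
gripper_force: 35.6
```

I'll unload the tangential preload and then open.

Emit:
{"api": "servo_tool", "payload": {"steps": [{"tx": -0.06, "ty": 0, "tz": 0, "yaw": 0, "claw": 1.5}, {"tx": -0.05, "ty": 0, "tz": 0, "yaw": 0, "claw": 1.5}, {"tx": 0, "ty": 0, "tz": 0, "yaw": 0, "claw": 1.5}, {"tx": 0, "ty": 0, "tz": 0, "yaw": 0, "claw": 1.5}]}}

```text
time_s: 15.6
position: [0.5554, 0.0793, 0.1318]
tool_rot: [[-0.892, 0.452, 0.002], [0.452, 0.892, 0.001], [-0.001, 0.001, -1.0]]
ft_force: [-3.7, 2.4, 10.7]
grip_width: 0.0235
gripper_force: 35.4
```

Emit:
{"api": "servo_tool", "payload": {"steps": [{"tx": 0, "ty": 0, "tz": 0, "yaw": 0, "claw": 6}, {"tx": 0, "ty": 0, "tz": 0, "yaw": 0, "claw": 6}, {"tx": 0, "ty": 0, "tz": 0, "yaw": 0, "claw": 6}, {"tx": 0, "ty": 0, "tz": 0, "yaw": 0, "claw": 6}, {"tx": 0, "ty": 0, "tz": 1, "yaw": 0, "claw": 6}, {"tx": 0, "ty": 0, "tz": 3, "yaw": 0, "claw": 6}, {"tx": 0, "ty": 0, "tz": 4, "yaw": 0, "claw": 6}, {"tx": 0, "ty": 0, "tz": 4, "yaw": 0, "claw": 6}, {"tx": 0, "ty": 0, "tz": 0, "yaw": 0, "claw": 6}, {"tx": 0, "ty": 0, "tz": 0, "yaw": 0, "claw": 6}]}}

```text
time_s: 16.6
position: [0.5554, 0.0788, 0.2513]
tool_rot: [[-0.892, 0.452, 0.002], [0.452, 0.892, -0.0], [-0.002, 0.001, -1.0]]
ft_force: [-0.8, -0.5, -0.5]
grip_width: 0.0601
gripper_force: 0.0
```

Run:
```python
from h import *
s=env.observe();print(s["position"],s["ft_force"],s["time_s"])
m=env.camera_model("wrist");im,d=env.get_image("wrist")
cv2.imwrite("pics/wrist3.png",im[:,:,::-1])
a=np.radians(88.8);print(pix("wrist",[[.5545+.065*np.cos(a),.0143+.065*np.sin(a),.152],[.5545,.0143,.1],[.59,.157,.07],[.508,.182,.079]],m))
```

```text
[0.55540862 0.07881921 0.2513213 ] [-0.77231096 -0.48331551 -0.5317046 ] 16.6
[[258.70235841 203.75212424]
 [200.42318229 213.6235549 ]
 [337.48816173 175.02597349]
 [331.62953747  91.1190363 ]]
```

View pics/wrist3.png

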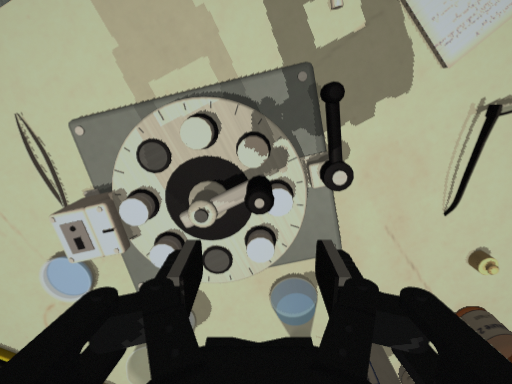

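The knob is seen at (259,204), exactly where 88.8° predicts, and the lever tip is at (332,92), which matches. I'll work out the lever push with closed fingers.

Run:
```python
import numpy as np
piv=np.array([.590,.1575])
def P(phi,s,r=.083):
    a=np.radians(phi);return (piv+r*np.array([np.cos(a),np.sin(a)])-s*np.array([np.sin(a),-np.cos(a)]))*100
start=P(162,.036);print("start",start)
W=[start]+[P(p,.025) for p in np.linspace(162,100,20)[0:]]+[P(p,s) for p,s in zip(np.linspace(97,80,8),np.linspace(.0245,.022,8))]
D=np.diff(np.round(W,2),axis=0)
for i,d in enumerate(D):print(d.round(2),np.round(W[i+1],1))
```

```text
start [49.99376974 14.89103759]
[0.34 1.05] [50.3 15.9]
[0.03 0.49] [50.4 16.4]
[0.05 0.49] [50.4 16.9]
[0.08 0.49] [50.5 17.4]
[0.11 0.48] [50.6 17.9]
[0.14 0.47] [50.7 18.4]
[0.16 0.47] [50.9 18.8]
[0.19 0.46] [51.1 19.3]
[0.21 0.44] [51.3 19.7]
[0.24 0.43] [51.5 20.2]
[0.26 0.42] [51.8 20.6]
[0.29 0.4 ] [52.1 21. ]
[0.31 0.39] [52.4 21.4]
[0.33 0.36] [52.7 21.7]
[0.35 0.35] [53.1 22.1]
[0.37 0.33] [53.4 22.4]
[0.39 0.3 ] [53.8 22.7]
[0.4  0.29] [54.2 23. ]
[0.42 0.26] [54.7 23.3]
[0.44 0.23] [55.1 23.5]
[0.46 0.2 ] [55.6 23.7]
[0.37 0.14] [55.9 23.8]
[0.38 0.13] [56.3 24. ]
[0.39 0.1 ] [56.7 24.1]
[0.39 0.09] [57.1 24.1]
[0.39 0.07] [57.5 24.2]
[0.4  0.05] [57.9 24.3]
[0.39 0.04] [58.3 24.3]
```

Emit:
{"api": "servo_tool", "payload": {"steps": [{"tx": -2.9, "ty": 3.6, "tz": 0, "yaw": 0, "claw": 0}, {"tx": -2.9, "ty": 3.6, "tz": 0, "yaw": 0, "claw": 0}, {"tx": 0, "ty": 0, "tz": 0, "yaw": 0, "claw": 0}, {"tx": 0, "ty": 0, "tz": 0, "yaw": 0, "claw": 0}, {"tx": 0, "ty": 0, "tz": 0, "yaw": 0, "claw": 0}, {"tx": 0, "ty": 0, "tz": 0, "yaw": 0, "claw": 0}]}}

```text
time_s: 17.25
position: [0.4979, 0.15, 0.2498]
tool_rot: [[-0.892, 0.453, -0.001], [0.453, 0.892, -0.0], [0.001, -0.001, -1.0]]
ft_force: [0.7, -0.2, -0.5]
grip_width: 0.0002
gripper_force: 0.0
```

Emit:
{"api": "servo_tool", "payload": {"steps": [{"tx": 0.1, "ty": 0, "tz": -4, "yaw": 0, "claw": 0}, {"tx": 0.1, "ty": -0.1, "tz": -4, "yaw": 0, "claw": 0}, {"tx": 0, "ty": 0, "tz": -4, "yaw": 0, "claw": 0}, {"tx": 0, "ty": 0, "tz": -3, "yaw": 0, "claw": 0}, {"tx": 0, "ty": 0, "tz": -2, "yaw": 0, "claw": 0}, {"tx": 0, "ty": 0, "tz": -1, "yaw": 0, "claw": 0}, {"tx": 0, "ty": 0, "tz": 0, "yaw": 0, "claw": 0}]}}

```text
time_s: 17.95
position: [0.4993, 0.1493, 0.0693]
tool_rot: [[-0.892, 0.453, -0.002], [0.453, 0.892, -0.0], [0.002, -0.001, -1.0]]
ft_force: [0.2, 0.1, -0.4]
grip_width: -0.0004
gripper_force: 0.0
```

Emit:
{"api": "servo_tool", "payload": {"steps": [{"tx": 0.17, "ty": 0.52, "tz": 0, "yaw": 0, "claw": 0}, {"tx": 0.17, "ty": 0.53, "tz": 0, "yaw": 0, "claw": 0}, {"tx": 0.03, "ty": 0.49, "tz": 0, "yaw": 0, "claw": 0}, {"tx": 0.05, "ty": 0.49, "tz": 0, "yaw": 0, "claw": 0}, {"tx": 0.08, "ty": 0.49, "tz": 0, "yaw": 0, "claw": 0}]}}

```text
time_s: 18.45
position: [0.5045, 0.1755, 0.0706]
tool_rot: [[-0.892, 0.452, 0.001], [0.452, 0.892, -0.0], [-0.001, 0.0, -1.0]]
ft_force: [0.6, -1.8, -0.6]
grip_width: 0.0002
gripper_force: 0.7
```

Contact at about 2 N, as expected. Continuing along the arc.

Emit:
{"api": "servo_tool", "payload": {"steps": [{"tx": 0.11, "ty": 0.48, "tz": 0, "yaw": 0, "claw": 0}, {"tx": 0.14, "ty": 0.47, "tz": 0, "yaw": 0, "claw": 0}, {"tx": 0.16, "ty": 0.47, "tz": 0, "yaw": 0, "claw": 0}, {"tx": 0.19, "ty": 0.46, "tz": 0, "yaw": 0, "claw": 0}, {"tx": 0.21, "ty": 0.44, "tz": 0, "yaw": 0, "claw": 0}, {"tx": 0.24, "ty": 0.43, "tz": 0, "yaw": 0, "claw": 0}, {"tx": 0.26, "ty": 0.42, "tz": 0, "yaw": 0, "claw": 0}, {"tx": 0.29, "ty": 0.4, "tz": 0, "yaw": 0, "claw": 0}]}}

```text
time_s: 19.25
position: [0.5205, 0.2111, 0.0703]
tool_rot: [[-0.892, 0.452, -0.0], [0.452, 0.892, -0.0], [0.0, -0.0, -1.0]]
ft_force: [-0.3, -2.1, -0.0]
grip_width: 0.0
gripper_force: 0.7
```

Emit:
{"api": "servo_tool", "payload": {"steps": [{"tx": 0.31, "ty": 0.39, "tz": 0, "yaw": 0, "claw": 0}, {"tx": 0.33, "ty": 0.36, "tz": 0, "yaw": 0, "claw": 0}, {"tx": 0.35, "ty": 0.35, "tz": 0, "yaw": 0, "claw": 0}, {"tx": 0.37, "ty": 0.33, "tz": 0, "yaw": 0, "claw": 0}, {"tx": 0.39, "ty": 0.3, "tz": 0, "yaw": 0, "claw": 0}, {"tx": 0.4, "ty": 0.29, "tz": 0, "yaw": 0, "claw": 0}, {"tx": 0.42, "ty": 0.26, "tz": 0, "yaw": 0, "claw": 0}, {"tx": 0.44, "ty": 0.23, "tz": 0, "yaw": 0, "claw": 0}]}}

```text
time_s: 20.05
position: [0.5508, 0.2359, 0.0703]
tool_rot: [[-0.892, 0.452, -0.0], [0.452, 0.892, -0.0], [-0.0, -0.0, -1.0]]
ft_force: [-1.7, -1.9, -0.7]
grip_width: 0.0003
gripper_force: 0.8
```

Emit:
{"api": "servo_tool", "payload": {"steps": [{"tx": 0.46, "ty": 0.2, "tz": 0, "yaw": 0, "claw": 0}, {"tx": 0.37, "ty": 0.14, "tz": 0, "yaw": 0, "claw": 0}, {"tx": 0.38, "ty": 0.13, "tz": 0, "yaw": 0, "claw": 0}, {"tx": 0.39, "ty": 0.1, "tz": 0, "yaw": 0, "claw": 0}, {"tx": 0.39, "ty": 0.09, "tz": 0, "yaw": 0, "claw": 0}, {"tx": 0.39, "ty": 0.07, "tz": 0, "yaw": 0, "claw": 0}]}}

```text
time_s: 20.65
position: [0.5745, 0.2432, 0.0703]
tool_rot: [[-0.892, 0.452, -0.0], [0.452, 0.892, 0.0], [0.0, -0.0, -1.0]]
ft_force: [-2.1, -0.9, -0.3]
grip_width: -0.0
gripper_force: 0.7
```

Emit:
{"api": "servo_tool", "payload": {"steps": [{"tx": 0.4, "ty": 0.05, "tz": 0, "yaw": 0, "claw": 0}, {"tx": 0.39, "ty": 0.04, "tz": 0, "yaw": 0, "claw": 0}, {"tx": 0, "ty": 0, "tz": 0, "yaw": 0, "claw": 0}]}}

```text
time_s: 20.95
position: [0.5828, 0.2442, 0.0703]
tool_rot: [[-0.892, 0.452, 0.001], [0.452, 0.892, 0.0], [-0.001, 0.001, -1.0]]
ft_force: [-0.1, 0.1, 0.4]
grip_width: -0.0002
gripper_force: 0.0
```

Emit:
{"api": "servo_tool", "payload": {"steps": [{"tx": 0.1, "ty": 0, "tz": 0, "yaw": 0, "claw": 0}, {"tx": 0.1, "ty": 0, "tz": 0, "yaw": 0, "claw": 0}]}}

```text
time_s: 21.15
position: [0.5841, 0.2441, 0.0704]
tool_rot: [[-0.892, 0.452, -0.0], [0.452, 0.892, 0.0], [0.0, -0.0, -1.0]]
ft_force: [-2.0, -0.2, -0.2]
grip_width: -0.0003
gripper_force: 0.7
```

Emit:
{"api": "servo_tool", "payload": {"steps": [{"tx": 0.15, "ty": 0, "tz": 0, "yaw": 0, "claw": 0}, {"tx": 0.15, "ty": 0, "tz": 0, "yaw": 0, "claw": 0}, {"tx": 0, "ty": 0, "tz": 0, "yaw": 0, "claw": 0}]}}

```text
time_s: 21.45
position: [0.5848, 0.2441, 0.0701]
tool_rot: [[-0.892, 0.451, -0.006], [0.451, 0.892, -0.001], [0.005, -0.004, -1.0]]
ft_force: [-12.1, -0.6, 5.7]
grip_width: -0.0
gripper_force: 5.6
```

Emit:
{"api": "servo_tool", "payload": {"steps": [{"tx": -1, "ty": 0, "tz": 0, "yaw": 0, "claw": 0}, {"tx": -1.5, "ty": 0, "tz": 0, "yaw": 0, "claw": 0}, {"tx": -1.5, "ty": 0, "tz": 1, "yaw": 0, "claw": 0}, {"tx": -2, "ty": 0, "tz": 4, "yaw": 0, "claw": 0}, {"tx": -3, "ty": 0, "tz": 5, "yaw": 0, "claw": 0}, {"tx": -4, "ty": 0, "tz": 5, "yaw": 0, "claw": 0}, {"tx": -4, "ty": 0, "tz": 4, "yaw": 0, "claw": 0}, {"tx": 0, "ty": 0, "tz": 0, "yaw": 0, "claw": 0}, {"tx": 0, "ty": 0, "tz": 0, "yaw": 0, "claw": 0}]}}

```text
time_s: 22.35
position: [0.4347, 0.2442, 0.2385]
tool_rot: [[-0.892, 0.451, 0.003], [0.451, 0.892, 0.001], [-0.002, 0.002, -1.0]]
ft_force: [0.9, -0.4, -0.6]
grip_width: -0.0
gripper_force: 0.0
```

Run:
```python
from h import *
im,d=env.get_image("top");c=im[140:290,140:340]
cv2.imwrite("pics/top2.png",cv2.resize(c[:,:,::-1],None,fx=4,fy=4,interpolation=cv2.INTER_CUBIC))
```

```text
(no output)
```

View pics/top2.png

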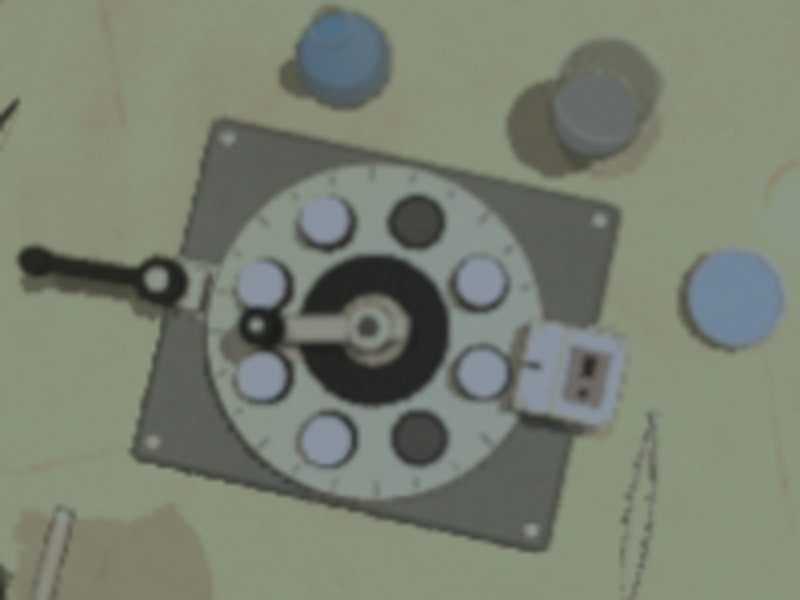

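The lever lies on its stop, pointing outward with its tip at (35,261) and pivot at (160,281). The knob is at (257,325), the hub at (368,326), and the glassware and tweezers haven't moved. I'll check the knob angle and hand the job in.

Run:
```python
from h import *
f=lambda x,y:[(140+x/4-.4,140+y/4-.4)]
k=onz("top",f(257,325),.152)[0]-onz("top",f(368,326),.1)[0]
t=onz("top",f(35,261),.079)[0]-onz("top",f(160,281),.075)[0]
a=np.degrees(np.arctan2(k[1],k[0]));b=np.degrees(np.arctan2(t[1],t[0]))
print(a,b,env.observe()["ft_force"])
if abs(a-88.8)<3.5 and b<88: print(env.close_job())
```

```text
90.13800585692799 79.95587255005798 [ 0.10244742 -0.25764831 -0.76112789]
the job is handed in; nothing more can be done
None
```

I let go of the carousel with the middle of the tight spot in the head (my estimate, good to about 2°), swung the clamp lever right over to its stop, left the glassware and tweezers untouched, and handed the job in.

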